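# Pin the crate cover and draw out the plant stake

## Task

The sliding cover of the low wooden crate is drawn half back: first push the headed steel pin in the bracket at its side fully home, so that the cover is locked. Then take the long wooden stake by the end that shows in the open half, tilt it and draw it out slantwise through the opening, and finish still holding it motionless in the air, all of it at least 6 cm above the crate's cover. Leave the pot, the candle and the jar standing where they are.

Things in the scene. Friction and masses are not known exactly. Their poses are not given: they have to be found in the camera images.
- crate: low slatted wooden crate fixed to the table, outside 290 (x) x 190 (y) mm. Origin: centre of its underside on the table; z up, x along its length away from the robot (at yaw 0), y to the left. Inside 270 x 170 mm, walls 10 mm, inner floor 30 mm above the table. Side walls and near (-x) wall reach 88 mm above the table, the far (+x) wall only 72 mm
- opening (a point): centre of the crate's opening, level with the top of the far wall: crate x = +72.5, y = 0, 72 mm above the table. The opening runs from the cover's edge at x = +10 to the far wall at x = +135 mm, over the full inner width of 170 mm
- cover_edge (a point): middle of the top edge of the crate's wooden cover, at crate x = +10, y = 0, 98 mm above the table. The cover is a flat board 10 mm thick lying on the walls (88 to 98 mm above the table; two battens on it reach 104 mm) and hides the -x half of the crate back to x = -145. It does not move in this task
- bracket (a point): centre of the top of the steel bracket on the crate's +y side wall: crate x = -10, y = +122, 103 mm above the table. A fork of two tongues, 34 mm long in x, out to y = +149 mm, with the cover's lug between them; tongues and lug have vertical holes in line, in which the pin stands
- stake: loose square wooden stake, 250 mm long, 24 x 24 mm, about 100 g, lying lengthwise on the crate's inner floor. Origin: centre of its underside; x along it to the blunt head end, which lies in the opening near the far wall; the other 35 mm step down to a point, under the cover. Longer than the opening: comes out head first, point low, tilted 10 to 14 degrees at first, more as it is drawn out
- stake_head (a point): centre of the stake's blunt end face (x = +125 mm, 12 mm above its underside)
- stake_point (a point): the stake's pointed end (x = -125 mm, 12 mm above its underside)
- pin_top (a point): centre of the top of the pin's head, a steel disc 26 mm across and 7 mm thick. The pin (10 mm thick shank) stands upright in the bracket at x = -10, y = +122 mm of the crate; when home the head rests on the upper tongue and this point is 110 mm above the table
- pin (a joint): how far the pin has been pushed down, in m: 0 = 22 mm proud, 0.022 = fully home with its head on the bracket. It moves straight down, is held by friction (pushing takes 6 to 8 N) and stays where it is left
- pot: loose terracotta pot, 90 mm across, 85 mm high, to be left alone; origin: centre of its underside
- candle: loose white pillar candle, 60 mm across, 80 mm high, to be left alone; origin: centre of its underside
- jar: loose glass jar with steel cap, 64 mm across, 95 mm high, to be left alone; origin: centre of its underside

How it is judged:
By the outcome, as a careful person would: the job done as asked, in the order asked, and still so for the second after the job is handed in, while the arm keeps its last pose, push and grip.
It also fails if it takes over 54 s, if anything falls off the work surface, if the arm or the gripper's body presses on something with over 40 N, if the wrist force passes 120 N, or if a joint passes its speed limit or range.

## Robot

A 6-joint arm with a two-finger parallel gripper is mounted at the origin on the work surface. World frame = base frame: x ahead of the robot, y to its left, z up, the work surface at z = 0. Lengths are in m, angles in rad, forces in N, time in s.
With the tool pointing down it reaches from about 0.4 to 0.825 m from the base axis. Payload 7 kg.
Tool frame: the origin (TCP) lies between the finger pads; the fingertips stand 22 mm ahead of it and the grasp point (between the pads) lies 3 mm ahead of it; z points along the fingers, y is the direction in which the jaws open and shut (so a half turn about z gives the same grasp; the last joint's range is limited). The gripper opens to 88 mm and grips with 3 to 60 N. Pads are 19 mm wide; open, the fingers measure 130 mm over their backs; the gripper's body (78 mm by 193 mm) begins 47 mm behind the grasp point.
Start: joints at [-0.833, 0.359, 0.012, 0, -1.224, -0.288], TCP at [0.293, -0.608, 0.225] pointing down, gripper open.
Joint ranges: [-3.07, 3.07], [-1.43, 2.12], [-1.02, 1.25], [-3.03, 1.67], [-3.05, -0], [-3.03, 3.03]. Speed limits (rad/s): [2.39, 2.39, 3.01, 3.14, 3.14, 3.14].

## Interface

Orientations are given as [roll, pitch, yaw] about the fixed x, y, z axes, in that order (R = Rz(yaw) Ry(pitch) Rx(roll)).
In Python, from station import arm, optics gives the robot as it stands. The module is installed in compiled form; this text tells all that it offers.
- The arm moves only by the tool jog_arm, never from a script. Its argument "motion" is a list that holds one entry, the list of rows, each a list of 7 numbers: the shift along the tool's x, y, z in m, then the turn, a rotation vector about the tool's x, y, z in degrees, then the finger opening in m, from 0 to 0.0876. In form: [[[x, y, z, rx, ry, rz, grip], ...]]. A call has 1 to 8 rows; each row is the pose to reach, as a shift and turn from the pose measured when the call began, along the tool's axes at that moment; what a row does not reach only later rows make up. A row lasts 1/10 s, in which the tool goes at most 50 mm and 8.59 degrees, less where a joint would pass 70% of its speed; a pose out of reach is approached as far as the arm can. A call with a gripper value outside its range is refused whole. The fingers move at their own pace and stop on an object; "newtons" is the grip in N (left out, the last holds). Time passes only in rows, so rows that repeat a pose let the fingers close. It gives the time, the measured TCP pose, the force and the opening at its end, in the units of the state.
- arm.get_state(): the state, without advancing time (a new reading comes with each control period).
- optics.grab_frame(name): name is "scene" or "top"; returns the picture (480x640x3 uint8, red, green, blue); there is no depth.
- optics.camera_model(name): a dict with "mtx" (3x3 intrinsics, pixels), "D" ([k1, k2, p1, p2, k3] as OpenCV has them; the pictures are not rectified), "R" (3x3) and "t" (3): a world point X has camera coordinates R X + t. Camera axes: x right, y down, z forward; pixel columns grow to the right and rows downward; lengths in m; the calibration is good to about 2 mm. A picture is of the moment at which its call begins. camera_model takes no time and is no camera call.
- arm.job_done(): hands the job in, once; it reports no verdict.
The state is a dict: "t": time; "q": joint angles; "qd": joint speeds; "joint_efforts": joint torques, N m; "eef_pos": TCP position; "ee_rot": TCP orientation; "force": force on the tool from outside, world axes, zero at the start; "moment": the same for the moment, N m; "width": finger opening in m.
Only numpy, scipy, OpenCV 4.12 (cv2) and the standard library are available. Lean on these libraries where they do the work, as an engineer would, in place of code of your own. Each camera call takes 0.05 s, during which the arm holds its last target.

## Working session

There is one attempt and no reset: what is moved stays moved. The work goes in short steps, Python scripts to look and compute and a tool call to move; the robot and the scene stay as the last step left them, time stands still between calls to the robot, and variables do not carry over. Pictures are saved under pics/ and viewed, and the job is handed in when it is done.

Besides the shell and the picture viewer there is one more tool, called after "Call:" as name(argument=value, ...) on one line, values as JSON. jog_arm: Moves the arm, as the interface text tells. Its arguments: {"type":"object","properties":{"motion":{"type":"array","items":{"type":"array","items":{"type":"array","items":{"type":"number"}}}},"newtons":{"type":"number"}},"required":["motion"]}

```bash
mkdir -p pics; ls
python3 - <<'E'
from station import arm, optics
import cv2
for n in ("scene","top"):
    im=optics.grab_frame(n); cv2.imwrite(f"pics/{n}0.png",im[:,:,::-1])
    print(n,optics.camera_model(n))
print(arm.get_state())
E
```

```text
pics
scene {'mtx': array([[495.54890551,   0.        , 329.93297625],
       [  0.        , 495.54890551, 227.74679206],
       [  0.        ,   0.        ,   1.        ]]), 'D': array([-0.05285101,  0.        ,  0.        ,  0.        ,  0.        ]), 'R': array([[-0.77949709,  0.62625203,  0.01388066],
       [ 0.53399511,  0.67592249, -0.50791535],
       [-0.32746527, -0.38850634, -0.86129514]]), 't': array([ 0.41862624, -0.29594049,  1.42786131])}
top {'mtx': array([[445.95307215,   0.        , 325.07257917],
       [  0.        , 445.95307215, 244.22072816],
       [  0.        ,   0.        ,   1.        ]]), 'D': array([0.01537777, 0.        , 0.        , 0.        , 0.        ]), 'R': array([[ 0.00364406, -0.99991548, -0.0124801 ],
       [-0.9937603 , -0.00222979, -0.11151459],
       [ 0.11147733,  0.01280859, -0.99368443]]), 't': array([0.06041746, 0.57379579, 0.96016246])}
{'t': 0.1, 'q': array([-8.32913705e-01,  3.59319989e-01,  1.11768126e-02, -2.93997277e-04,
       -1.22407919e+00, -2.88101207e-01]), 'qd': array([ 0.00067914, -0.00165254,  0.00117287,  0.00149726, -0.00022887,
       -0.00083767]), 'joint_efforts': array([-2.50998710e-03, -5.84162593e+01,  2.93753850e+01,  7.01547951e+00,
        1.02282269e-02, -5.59702062e-05]), 'eef_pos': array([ 0.29326462, -0.60750142,  0.22452739]), 'ee_rot': array([ 3.14014686e+00, -1.40216933e-04, -2.69191124e+00]), 'force': array([0.18759576, 0.9578415 , 0.05491618]), 'moment': array([ 0.03555984, -0.03609068, -0.02524486]), 'width': 0.08730624290444333}
```

View pics/scene0.png

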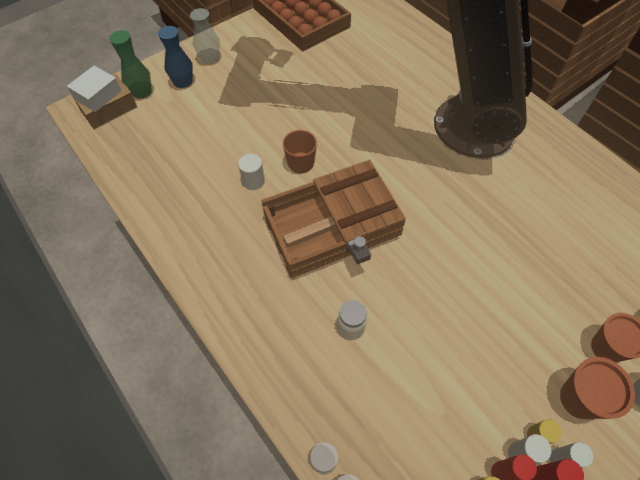

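View pics/top0.png

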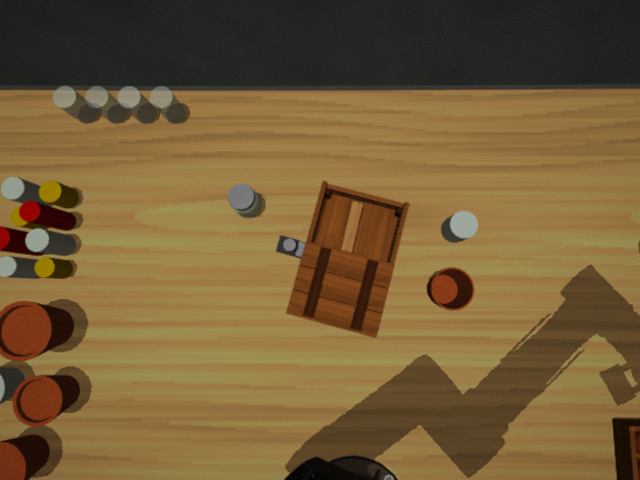

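The top view shows the crate at about (350,258), the pin head at (290,244), the stake from (357,203) to (347,250), the jar at (243,198), the candle at (462,226) and the pot at (450,289). I'll enlarge the crate area next.

Run:
```python
import cv2
a=cv2.imread("pics/top0.png")[170:345,270:420]; a=cv2.resize(a,None,fx=3.4,fy=3.4,interpolation=cv2.INTER_CUBIC); cv2.imwrite("pics/topc.png",cv2.convertScaleAbs(a,alpha=1.6))
b=cv2.imread("pics/scene0.png")[150:285,250:415]; b=cv2.resize(b,None,fx=4.4,fy=4.4,interpolation=cv2.INTER_CUBIC); cv2.imwrite("pics/scenec.png",cv2.convertScaleAbs(b,alpha=1.4))
```

```text
(no output)
```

View pics/topc.png

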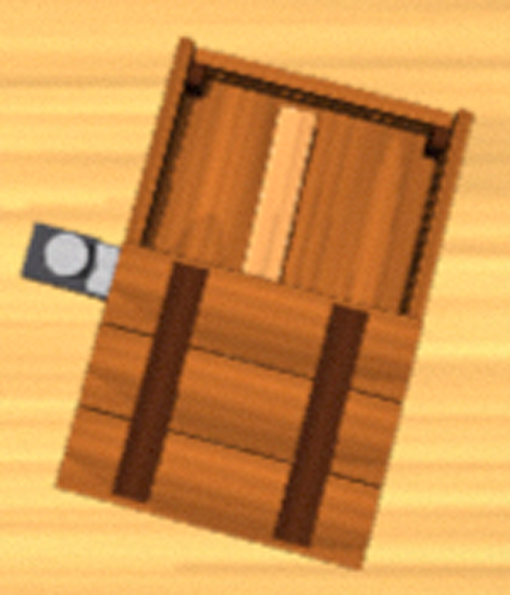

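View pics/scenec.png

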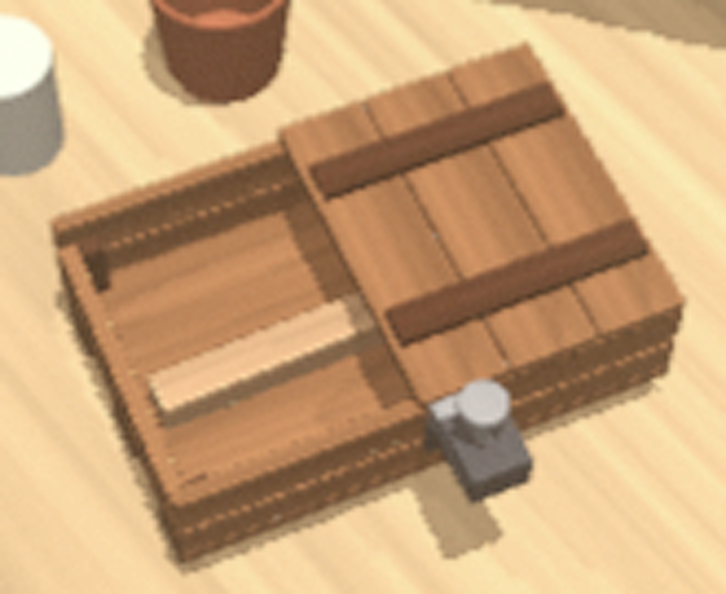

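```bash
cat > h.py <<'E'
import numpy as np, cv2
from scipy.spatial.transform import Rotation as Ro
from station import arm, optics
def ray(n,px,z):
    m=optics.camera_model(n); u=cv2.undistortPoints(np.array(px,float).reshape(-1,1,2),m['mtx'],m['D']).reshape(-1,2)
    d=np.c_[u,np.ones(len(u))]@m['R']; c=-m['R'].T@m['t']
    return c+d*((np.array(z)-c[2])/d[:,2])[:,None]
def topc(p): return (np.array(p,float)+.5)/3.4-.5+[270,170]
def scec(p): return (np.array(p,float)+.5)/4.4-.5+[250,150]
def proj(n,X):
    m=optics.camera_model(n); return cv2.projectPoints(np.array(X,float).reshape(-1,1,3),cv2.Rodrigues(m['R'])[0],m['t'],m['mtx'],m['D'])[0].reshape(-1,2)
E
cat > m.py <<'E'
from h import *
def fit(A,B):
    a=A.mean(0);b=B.mean(0);H=(A-a).T@(B-b)
    th=np.arctan2(H[0,1]-H[1,0],H[0,0]+H[1,1]);R=np.array([[np.cos(th),-np.sin(th)],[np.sin(th),np.cos(th)]])
    t=b-R@a; return th,t,R,np.abs(B-(A@R.T+t)).max()
loc=np.array([[-145,95],[-145,-95],[10,-95],[10,95],[145,95],[145,-95]])/1000.
z=[.098]*4+[.088]*2
pt=topc([[57,487],[362,570],[420,320],[118,247],[183,38],[472,113]])
W=ray('top',pt,z)[:,:2]; th,t,R,e=fit(loc,W); print('top',np.degrees(th),t,e)
ps=scec([[683,298],[530,43],[282,130],[420,405],[180,505],[53,220]])
W2=ray('scene',ps,z)[:,:2]; th2,t2,R2,e2=fit(loc,W2); print('scene',np.degrees(th2),t2,e2)
p=[('top',topc([[67,256]]),.132),('scene',scec([[484,402]]),.132)]
for n,q,zz in p:
    w=ray(n,q,[zz])[0]; print('pin',n,w, 'exp', R@[-.01,.122]+t)
for n,q in (('top',topc([[278,107],[318,114],[280,280],[243,274]])),('scene',scec([[167,411],[149,378],[345,300],[358,333]]))):
    w=ray(n,q,[.054]*4)[:,:2]; print(n,w,'crate', (w-t)@R)
for k,zz,a,b in (('jar',.095,(242,194),(353,312)),('candle',.08,(463,224),(250,162)),('pot',.085,(452,289),(300,142))):
    print(k,ray('top',[a],[zz])[0],ray('scene',[b],[zz])[0])
E
python3 m.py
```

```text
top -14.562345025055698 [0.53963391 0.01290937] 0.003092502806558456
scene -14.89249014455195 [0.54160934 0.01343974] 0.00400093260383122
pin top [0.56083732 0.13236182 0.132     ] exp [0.56063003 0.1335044 ]
pin scene [0.56415998 0.133889   0.132     ] exp [0.56063003 0.1335044 ]
top [[ 0.66671186  0.00425138]
 [ 0.66213183 -0.02156342]
 [ 0.55433466  0.00329725]
 [ 0.55812703  0.02691413]] crate [[ 0.12517243  0.02357178]
 [ 0.12723024 -0.00256527]
 [ 0.01664529 -0.00560706]
 [ 0.01437776  0.01820464]]
scene [[ 0.66821458  0.00348433]
 [ 0.66381992 -0.01881961]
 [ 0.5503692   0.00801144]
 [ 0.55800332  0.02888367]] crate [[ 0.12681974  0.02320721]
 [ 0.12817421  0.00051483]
 [ 0.01162191 -0.00204137]
 [ 0.01376282  0.0200798 ]]
jar [0.67308473 0.2373957  0.095     ] [0.6699672  0.24027143 0.095     ]
candle [ 0.612035   -0.23050033  0.08      ] [ 0.6118074  -0.23100034  0.08      ]
pot [ 0.47487375 -0.20213458  0.085     ] [ 0.47569767 -0.20165637  0.085     ]
```

Both views agree: crate at about (0.541, 0.013) with yaw −14.7°, pin at (0.562, 0.133), stake head at (0.665, −0.008) with yaw about −13°. First move goes above the pin with the fingers shut.

```bash
cat >> h.py <<'E'
def pose(pos,yaw,tilt=0): # tilt deg: fingers tip outward along stake x(yaw-180)
    s=np.radians(yaw-180)
    ax=np.array([np.sin(s),-np.cos(s),0]) # rotate stake x upward
    return np.array(pos,float),Ro.from_rotvec(ax*np.radians(tilt))*Ro.from_euler('z',yaw,degrees=True)*Ro.from_euler('x',180,degrees=True)
def rel(P):
    s=arm.get_state(); R=Ro.from_euler('xyz',s['ee_rot']); 
    d=R.inv().apply(P[0]-s['eef_pos']); r=(R.inv()*P[1]).as_rotvec(degrees=True)
    print('rel',np.round(d,4),np.round(r,2)); return d,r
def st():
    s=arm.get_state(); print('t',round(s['t'],2),'p',np.round(s['eef_pos'],4),'rpy',np.round(np.degrees(s['ee_rot']),2),'F',np.round(s['force'],1),'w',round(s['width'],4),'q',np.round(s['q'],2))
E
python3 -c "
from h import *
st(); rel(pose([.562,.133,.19],167.1))"
```

```text
t 0.1 p [ 0.2933 -0.6075  0.2245] rpy [ 1.7992e+02 -1.0000e-02 -1.5424e+02] F [0.2 1.  0.1] w 0.0873 q [-0.83  0.36  0.01 -0.   -1.22 -0.29]
rel [-0.5639  0.55    0.0352] [ 0.08 -0.04 38.66]
```

Call:
jog_arm(motion=[[[-0.564,0.55,0.02,0.1,0,38.7,0],[-0.564,0.55,0.02,0.1,0,38.7,0],[-0.564,0.55,0.02,0.1,0,38.7,0],[-0.564,0.55,0.02,0.1,0,38.7,0],[-0.564,0.55,0.02,0.1,0,38.7,0],[-0.564,0.55,0.02,0.1,0,38.7,0],[-0.564,0.55,0.02,0.1,0,38.7,0],[-0.564,0.55,0.02,0.1,0,38.7,0]]], newtons=30)

```text
t: 0.9
eef_pos: [0.4268, -0.2391, 0.2154]
ee_rot: [-3.141, -0.0, 2.916]
force: [0.8, -0.9, 0.8]
width: 0.0293
```

```bash
python3 -c "
from h import *
st(); rel(pose([.562,.133,.19],167.1))"
```

```text
t 0.9 p [ 0.4268 -0.2391  0.2154] rpy [-1.7997e+02 -2.0000e-02  1.6706e+02] F [ 0.8 -0.9  0.8] w 0.0293 q [-0.11  0.06 -0.4   0.   -1.11 -1.69]
rel [-0.0484  0.3929  0.0252] [-0.03 -0.02 -0.04]
```

Call:
jog_arm(motion=[[[-0.0484,0.393,0.025,0,0,0,0],[-0.0484,0.393,0.025,0,0,0,0],[-0.0484,0.393,0.025,0,0,0,0],[-0.0484,0.393,0.025,0,0,0,0],[-0.0484,0.393,0.025,0,0,0,0],[-0.0484,0.393,0.025,0,0,0,0],[-0.0484,0.393,0.025,0,0,0,0],[-0.0484,0.393,0.025,0,0,0,0]]])

```text
t: 1.7
eef_pos: [0.5622, 0.1352, 0.1899]
ee_rot: [-3.141, -0.001, 2.916]
force: [0.3, -0.5, -0.4]
width: 0.0004
```

Call:
jog_arm(motion=[[[0,0.01,0,0,0,0,0]]])

```text
t: 1.8
eef_pos: [0.5654, 0.1488, 0.1886]
ee_rot: [-3.14, -0.001, 2.919]
force: [-0.2, -0.1, -1.0]
width: 0.0005
```

```bash
python3 -c "
from h import *
st(); rel(pose([.562,.133,.16],167.1))
import cv2
for n,(a,b,c,d) in (('top',(170,345,230,420)),('scene',(120,320,230,450))):
    im=optics.grab_frame(n)[a:b,c:d,::-1]; cv2.imwrite(f'pics/{n}1.png',cv2.convertScaleAbs(cv2.resize(im,None,fx=2.9,fy=2.9,interpolation=2),alpha=1.4))"
```

```text
t 1.8 p [0.5654 0.1488 0.1886] rpy [-1.7993e+02 -7.0000e-02  1.6724e+02] F [-0.2 -0.1 -1. ] w 0.0005 q [ 0.59  0.24 -0.24 -0.   -1.09 -2.39]
rel [-0.0003 -0.0161  0.0286] [-0.07 -0.07  0.14]
```

View pics/scene1.png

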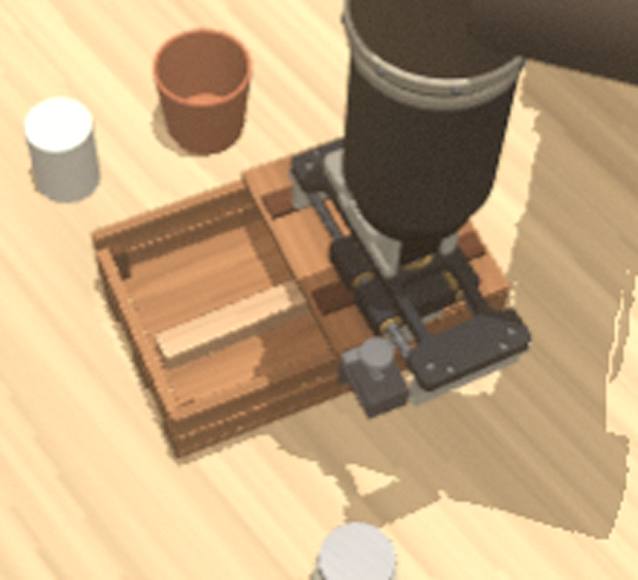

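The scene view shows the gripper near the pin at about (377,352) in the crop. That last 10 mm step overshot in y, so I'll centre over the pin again and then press.

Call:
jog_arm(motion=[[[0,-0.016,0.015,0,0,0,0],[0,-0.016,0.025,0,0,0,0],[0,-0.016,0.025,0,0,0,0],[0,-0.016,0.025,0,0,0,0]]])

```text
t: 2.3
eef_pos: [0.5608, 0.1305, 0.1642]
ee_rot: [-3.14, -0.002, 2.918]
force: [0.8, -0.5, 1.1]
width: 0.0005
```

```bash
python3 -c "
from h import *
st(); rel(pose([.562,.133,.132],167.1))"
```

```text
t 2.3 p [0.5608 0.1305 0.1642] rpy [-1.7989e+02 -1.0000e-01  1.6717e+02] F [ 0.8 -0.5  1.1] w 0.0005 q [ 0.57  0.25 -0.3   0.   -1.03 -2.36]
rel [-0.0007  0.0027  0.0322] [-0.11 -0.1   0.07]
```

Call:
jog_arm(motion=[[[-0.001,0.002,0.005,0,0,0,0],[-0.001,0.002,0.009,0,0,0,0],[-0.001,0.002,0.012,0,0,0,0],[-0.001,0.002,0.015,0,0,0,0],[-0.001,0.002,0.018,0,0,0,0],[-0.001,0.002,0.02,0,0,0,0],[-0.001,0.002,0.022,0,0,0,0],[-0.001,0.002,0.022,0,0,0,0]]])

```text
t: 3.1
eef_pos: [0.562, 0.1322, 0.1419]
ee_rot: [-3.139, -0.002, 2.918]
force: [0.9, 0.9, -0.2]
width: 0.0003
```

```bash
python3 -c "
from h import *
st(); rel(pose([.562,.133,.132],167.1))"
```

```text
t 3.1 p [0.562  0.1322 0.1419] rpy [-1.7988e+02 -1.2000e-01  1.6717e+02] F [ 0.9  0.9 -0.2] w 0.0003 q [ 0.57  0.27 -0.32  0.   -0.98 -2.36]
rel [0.0002 0.0008 0.0098] [-0.12 -0.12  0.07]
```

Call:
jog_arm(motion=[[[0,0.001,0.003,0,0,0,0],[0,0.001,0.005,0,0,0,0],[0,0.001,0.007,0,0,0,0],[0,0.001,0.009,0,0,0,0]]])

```text
t: 3.5
eef_pos: [0.5622, 0.1331, 0.1327]
ee_rot: [-3.139, -0.002, 2.918]
force: [0.7, -0.7, -0.2]
width: 0.0001
```

Call:
jog_arm(motion=[[[0,0,0.002,0,0,0,0],[0,0,0.003,0,0,0,0]]])

```text
t: 3.7
eef_pos: [0.5621, 0.133, 0.1295]
ee_rot: [-3.139, -0.002, 2.918]
force: [-2.4, -0.1, 5.4]
width: 0.0003
```

```bash
python3 -c "
from h import *
st(); rel(pose([.562,.133,.132],167.1))
im=optics.grab_frame('scene')[170:300,300:430,::-1]; cv2.imwrite('pics/s2.png',cv2.convertScaleAbs(cv2.resize(im,None,fx=4,fy=4,interpolation=2),alpha=1.4))"
```

```text
t 3.7 p [0.5621 0.133  0.1295] rpy [-1.7986e+02 -1.3000e-01  1.6717e+02] F [-2.4 -0.1  5.4] w 0.0003 q [ 0.57  0.28 -0.33  0.   -0.96 -2.37]
rel [ 0.0001 -0.0001 -0.0025] [-0.14 -0.13  0.07]
```

View pics/s2.png

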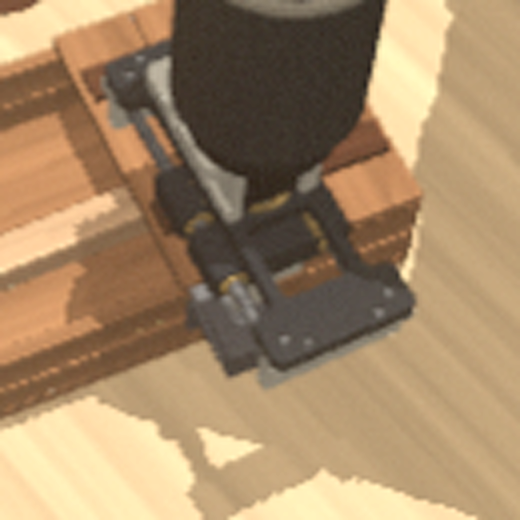

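Contact force showed up only at tip height 0.107, which doesn't fit the pin having been pushed already. I'll lift off and look.

Call:
jog_arm(motion=[[[0,0,-0.03,0,0,0,0],[0.05,0,-0.06,0,0,0,0],[0.09,0,-0.06,0,0,0,0],[0.12,-0.04,-0.06,0,0,0,0],[0.12,-0.04,-0.06,0,0,0,0],[0.12,-0.04,-0.06,0,0,0,0]]])

```text
t: 4.35
eef_pos: [0.436, 0.1206, 0.1909]
ee_rot: [-3.141, -0.001, 2.918]
force: [-0.3, 0.5, 0.5]
width: 0.0004
```

```bash
python3 -c "
from h import *
st()
im=optics.grab_frame('scene')[170:300,280:440,::-1]; cv2.imwrite('pics/s3.png',cv2.convertScaleAbs(cv2.resize(im,None,fx=4,fy=4,interpolation=2),alpha=1.4))
im=optics.grab_frame('top')[200:330,230:390,::-1]; cv2.imwrite('pics/t3.png',cv2.convertScaleAbs(cv2.resize(im,None,fx=4,fy=4,interpolation=2),alpha=1.4))"
```

```text
t 4.35 p [0.436  0.1206 0.1909] rpy [-1.7996e+02 -5.0000e-02  1.6721e+02] F [-0.3  0.5  0.5] w 0.0004 q [ 0.71  0.01 -0.51 -0.   -1.05 -2.5 ]
```

View pics/s3.png

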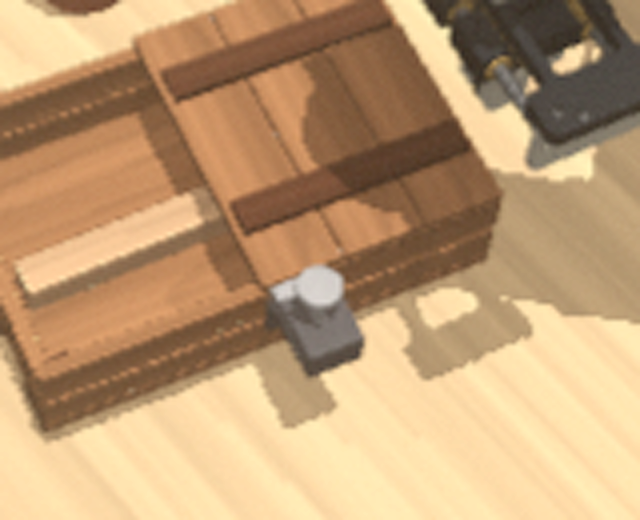

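View pics/t3.png

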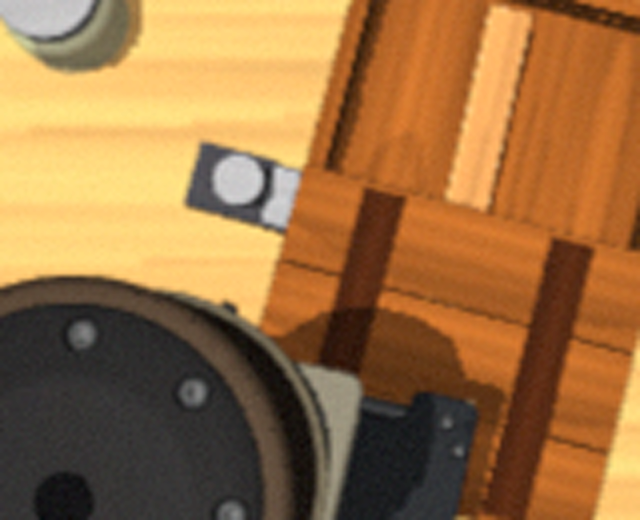

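```bash
python3 -c "
from h import *
s=arm.get_state();R=Ro.from_euler('xyz',s['ee_rot'])
P=[s['eef_pos']+R.apply(v) for v in ([0,0,0],[0,0,.022],[0,0,-.05],[0,.05,-.044],[0,-.05,-.044],[.04,.0,-.044],[-.04,0,-.044])]
print(proj('scene',P).round(1).tolist()); print(proj('top',P).round(1).tolist())
print(proj('scene',[[.562,.133,.132],[.562,.133,.11]]),proj('top',[[.562,.133,.132],[.562,.133,.11]]))
im=optics.grab_frame('scene')[100:280,330:510,::-1].copy()
for p in proj('scene',P): cv2.circle(im,tuple(int(round(v)) for v in p-[330,100]),1,(0,0,255),-1)
cv2.imwrite('pics/s4.png',cv2.convertScaleAbs(cv2.resize(im,None,fx=3.3,fy=3.3,interpolation=2),alpha=1.8))
"
```

```text
[[402.0, 192.1], [400.7, 197.8], [405.4, 178.5], [417.3, 198.1], [393.1, 163.0], [421.2, 173.6], [388.3, 186.9]]
[[291.6, 308.3], [292.7, 307.9], [289.1, 309.1], [261.6, 302.5], [317.3, 315.6], [284.0, 331.8], [294.8, 286.6]]
[[360.10232843 240.15842112]
 [359.44288432 244.98838252]] [[289.04192571 244.363518  ]
 [290.03655226 245.55564504]]
```

View pics/s4.png

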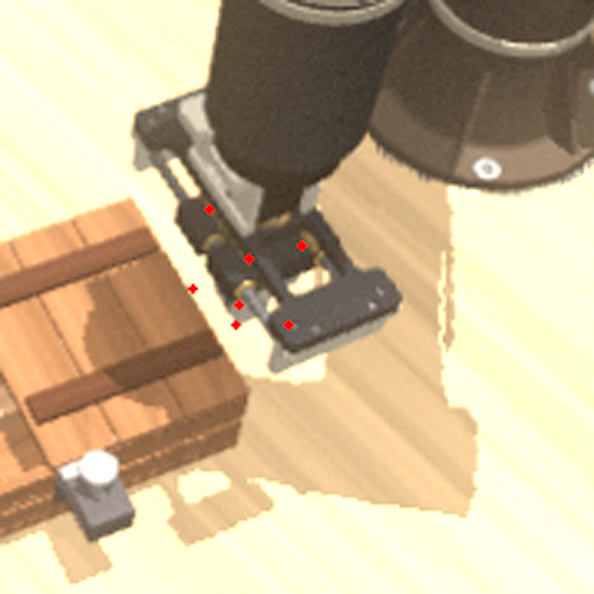

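```bash
python3 -c "
from h import *
im=optics.grab_frame('scene')[:,:,::-1]
cv2.imwrite('pics/scene5.png',im)
a=cv2.imread('pics/scene0.png')[225:270,335:385]; b=im[225:270,335:385]
cv2.imwrite('pics/cmp.png',cv2.convertScaleAbs(cv2.resize(np.hstack([a,b]),None,fx=8,fy=8,interpolation=0),alpha=1.4))
c=im[150:220,370:460]
cv2.imwrite('pics/tip.png',cv2.convertScaleAbs(cv2.resize(c,None,fx=8,fy=8,interpolation=2),alpha=2))
def cen(I):
    x=I[225:255,345:375]; h=cv2.cvtColor(x,cv2.COLOR_BGR2HSV); m=((h[:,:,1]<40)&(h[:,:,2]>120)).astype('u1'); print(m.sum(),[np.mean(v) for v in np.nonzero(m)])
cen(cv2.imread('pics/scene0.png'));cen(im)
"
```

```text
108 [np.float64(16.212962962962962), np.float64(12.731481481481481)]
114 [np.float64(16.29824561403509), np.float64(12.789473684210526)]
```

View pics/cmp.png

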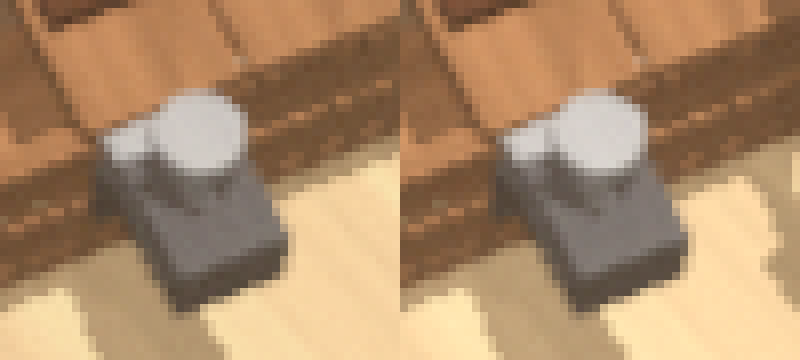

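View pics/tip.png

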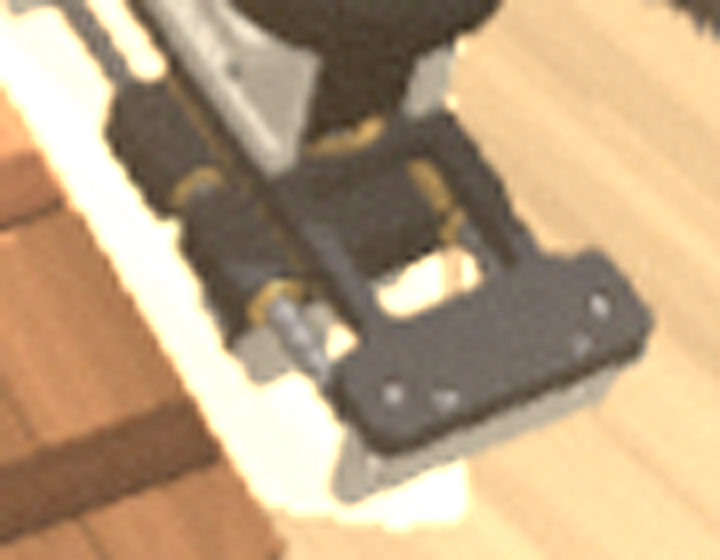

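```bash
python3 -c "
from h import *
s=arm.get_state();R=Ro.from_euler('xyz',s['ee_rot']); print(s['width'])
m=optics.camera_model('scene'); print(-m['R'].T@m['t'])
im=cv2.imread('pics/scene5.png')[130:240,350:480]
im=cv2.convertScaleAbs(cv2.resize(im,None,fx=6,fy=6,interpolation=2),alpha=1.8)
def box(x,y,z0,z1,c):
    P=[s['eef_pos']+R.apply([a*x,b*y,z]) for z in (z0,z1) for a,b in ((1,1),(1,-1),(-1,-1),(-1,1))]
    q=((proj('scene',P)-[350,130]+.5)*6).astype(int)
    for k in (0,4): cv2.polylines(im,[q[k:k+4]],True,c,1)
    for k in range(4): cv2.line(im,tuple(q[k].tolist()),tuple(q[k+4].tolist()),c,1)
box(.0095,.021,.022,-.03,(0,0,255)); box(.039,.0965,-.044,-.06,(255,0,0))
cv2.imwrite('pics/box.png',im)"
```

```text
0.0005514415440653959
[0.9519237  0.49260047 1.07368649]
```

View pics/box.png

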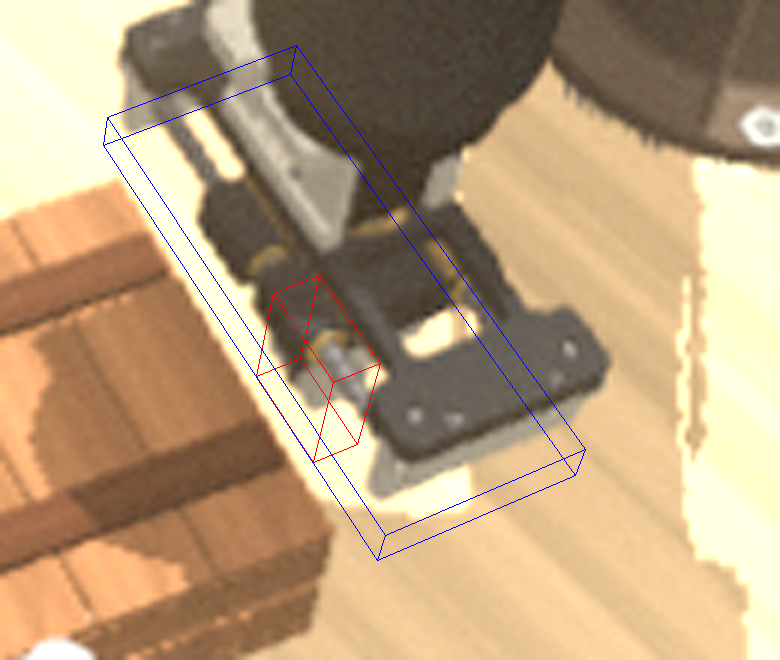

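The overlay shows the real gripper about 25–35 mm higher than the reported TCP implies, with xy agreeing. It also puts first contact with the unmoved pin (top at 0.132) at TCP z≈0.13. I'll go back and press further in small steps, watching the force.

```bash
python3 -c "
from h import *
st(); rel(pose([.562,.133,.16],167.1)); rel(pose([.562,.133,.135],167.1))"
```

```text
t 4.55 p [0.4371 0.1211 0.1898] rpy [-1.7985e+02 -1.4000e-01  1.6716e+02] F [ 0.7 -0.1 -0.1] w 0.0006 q [ 0.71  0.02 -0.5  -0.   -1.05 -2.5 ]
rel [-0.1192  0.0394  0.0295] [-0.15 -0.14  0.06]
rel [-0.1193  0.0395  0.0545] [-0.15 -0.14  0.06]
```

Call:
jog_arm(motion=[[[-0.06,0.02,0.0,-0.15,-0.14,0,0],[-0.119,0.0395,0.01,-0.15,-0.14,0,0],[-0.119,0.0395,0.03,-0.15,-0.14,0,0],[-0.119,0.0395,0.045,-0.15,-0.14,0,0],[-0.119,0.0395,0.0545,-0.15,-0.14,0,0],[-0.119,0.0395,0.0545,-0.15,-0.14,0,0],[-0.119,0.0395,0.0545,-0.15,-0.14,0,0]]])

```text
t: 5.25
eef_pos: [0.5619, 0.1332, 0.1353]
ee_rot: [-3.141, 0.0, 2.918]
force: [0.6, -0.1, 0.3]
width: 0.0004
```

Call:
jog_arm(motion=[[[0,0,0.003,0,0,0,0],[0,0,0.005,0,0,0,0],[0,0,0.007,0,0,0,0]]])

```text
t: 5.55
eef_pos: [0.562, 0.1334, 0.1291]
ee_rot: [3.141, 0.001, 2.918]
force: [-2.5, 0.0, 5.7]
width: 0.0002
```

Call:
jog_arm(motion=[[[0,0,0.002,0,0,0,0],[0,0,0.004,0,0,0,0]]])

```text
t: 5.75
eef_pos: [0.562, 0.1334, 0.1259]
ee_rot: [3.14, 0.002, 2.919]
force: [-2.7, -0.6, 6.2]
width: 0.0002
```

```bash
python3 -c "
from h import *
st(); rel(pose([.562,.133,.132],167.1))"
```

```text
t 5.75 p [0.562  0.1334 0.1259] rpy [1.7993e+02 1.2000e-01 1.6722e+02] F [-2.7 -0.6  6.2] w 0.0002 q [ 0.57  0.28 -0.34  0.   -0.94 -2.37]
rel [-0.0001 -0.0004 -0.0061] [0.07 0.12 0.12]
```

Force holds at about 6 N while moving, so the pin looks to be sliding. I'll continue.

Call:
jog_arm(motion=[[[0,0,0.002,0,0,0,0],[0,0,0.004,0,0,0,0],[0,0,0.006,0,0,0,0]]])

```text
t: 6.05
eef_pos: [0.562, 0.1334, 0.1206]
ee_rot: [3.14, 0.003, 2.919]
force: [-1.8, 1.7, 6.1]
width: 0.0004
```

```bash
python3 -c "
from h import *
st()
im=optics.grab_frame('scene')[170:300,300:430,::-1]; cv2.imwrite('pics/s6.png',cv2.convertScaleAbs(cv2.resize(im,None,fx=4.5,fy=4.5,interpolation=2),alpha=1.8))"
```

```text
t 6.05 p [0.562  0.1334 0.1206] rpy [1.7991e+02 1.6000e-01 1.6724e+02] F [-1.8  1.7  6.1] w 0.0004 q [ 0.57  0.29 -0.35  0.   -0.93 -2.37]
```

View pics/s6.png

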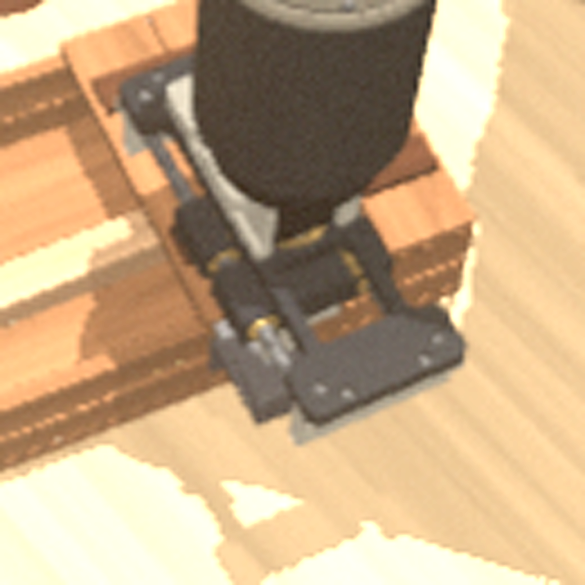

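Call:
jog_arm(motion=[[[0,0,0.002,0,0,0,0],[0,0,0.004,0,0,0,0],[0,0,0.006,0,0,0,0],[0,0,0.007,0,0,0,0]]])

```text
t: 6.5
eef_pos: [0.562, 0.1335, 0.1138]
ee_rot: [3.14, 0.003, 2.919]
force: [-2.5, 0.1, 5.9]
width: 0.0002
```

Call:
jog_arm(motion=[[[0,0,0.001,0,0,0,0],[0,0,0.002,0,0,0,0]]])

```text
t: 6.7
eef_pos: [0.562, 0.1335, 0.1125]
ee_rot: [3.14, 0.003, 2.919]
force: [-2.6, -0.5, 5.4]
width: 0.0005
```

Call:
jog_arm(motion=[[[0,0,0.001,0,0,0,0],[0,0,0.002,0,0,0,0]]])

```text
t: 6.9
eef_pos: [0.562, 0.1334, 0.1111]
ee_rot: [3.139, 0.004, 2.92]
force: [-3.2, -1.4, 6.5]
width: 0.0006
```

Call:
jog_arm(motion=[[[0,0,0.001,0,0,0,0],[0,0,0.002,0,0,0,0]]])

```text
t: 7.1
eef_pos: [0.562, 0.1335, 0.1098]
ee_rot: [3.139, 0.004, 2.92]
force: [-2.4, -0.7, 5.4]
width: 0.0004
```

Call:
jog_arm(motion=[[[0,0,0.001,0,0,0,0],[0,0,0.002,0,0,0,0]]])

```text
t: 7.3
eef_pos: [0.5621, 0.1335, 0.109]
ee_rot: [3.139, 0.005, 2.92]
force: [-6.9, 0.7, 17.2]
width: 0.0
```

Call:
jog_arm(motion=[[[0,0,0.001,0,0,0,0],[0,0,0.002,0,0,0,0]]])

```text
t: 7.5
eef_pos: [0.5621, 0.1335, 0.1089]
ee_rot: [3.139, 0.006, 2.921]
force: [-9.9, 1.2, 22.9]
width: 0.0004
```

The pin reached its stop: force jumped to 23 N at TCP z=0.109. So the real fingertips are at about TCP + 0–1 mm, not +22. Next I'll lift, open, and check both the pin and the finger length in the pictures.

Call:
jog_arm(motion=[[[0,0,-0.03,0,0,0,0],[0,0,-0.08,0,0,0,0],[0,0,-0.09,0,0,0,0.03],[0,0,-0.09,0,0,0,0.06],[0,0,-0.09,0,0,0,0.06]]])

```text
t: 8.0
eef_pos: [0.5612, 0.1333, 0.1986]
ee_rot: [3.138, 0.006, 2.921]
force: [-0.2, -0.4, -0.5]
width: 0.0189
```

```bash
python3 -c "
from h import *
st(); rel(pose([.634,-.001,.20],167.1))"
```

```text
t 8.0 p [0.5612 0.1333 0.1986] rpy [179.82   0.33 167.35] F [-0.2 -0.4 -0.5] w 0.0189 q [ 0.57  0.21 -0.25  0.   -1.1  -2.37]
rel [-0.1005 -0.1151 -0.0012] [0.18 0.33 0.25]
```

Call:
jog_arm(motion=[[[-0.1,-0.115,0,0.2,0.3,0.2,0.06],[-0.1,-0.115,0,0.2,0.3,0.2,0.06],[-0.1,-0.115,0,0.2,0.3,0.2,0.06],[-0.1,-0.115,0,0.2,0.3,0.2,0.06],[-0.1,-0.115,0,0.2,0.3,0.2,0.06],[-0.1,-0.115,0,0.2,0.3,0.2,0.06],[-0.1,-0.115,0,0.2,0.3,0.2,0.06]]])

```text
t: 8.7
eef_pos: [0.633, 0.0003, 0.1984]
ee_rot: [-3.141, -0.0, 2.919]
force: [-0.7, 0.6, -0.3]
width: 0.06
```

```bash
cat > ov.py <<'E'
from h import *
import sys
def shot(name,x0,y0,w,h,f,boxes=True):
    s=arm.get_state();R=Ro.from_euler('xyz',s['ee_rot'])
    im=optics.grab_frame('scene')[:,:,::-1].copy(); cv2.imwrite(f'pics/{name}_full.png',im)
    im=cv2.convertScaleAbs(cv2.resize(im[y0:y0+h,x0:x0+w],None,fx=f,fy=f,interpolation=2),alpha=1.6)
    cv2.imwrite(f'pics/{name}_raw.png',im)
    g=s['width']/2
    for sg in (1,-1):
        P=[s['eef_pos']+R.apply([a,sg*b,z]) for z in (.022,-.03) for a,b in ((.0095,g),(-.0095,g),(-.0095,g+.021),(.0095,g+.021))]
        q=((proj('scene',P)-[x0,y0]+.5)*f).astype(int)
        for k in (0,4): cv2.polylines(im,[q[k:k+4]],True,(0,0,255),1)
        for k in range(4): cv2.line(im,tuple(q[k].tolist()),tuple(q[k+4].tolist()),(0,0,255),1)
    cv2.imwrite(f'pics/{name}.png',im)
E
python3 -c "
from ov import *
st(); shot('a7',240,100,170,150,4.5)"
```

```text
t 8.7 p [6.330e-01 3.000e-04 1.984e-01] rpy [-1.7997e+02 -1.0000e-02  1.6722e+02] F [-0.7  0.6 -0.3] w 0.06 q [ 0.31  0.31 -0.12  0.   -1.14 -2.1 ]
```

View pics/a7.png

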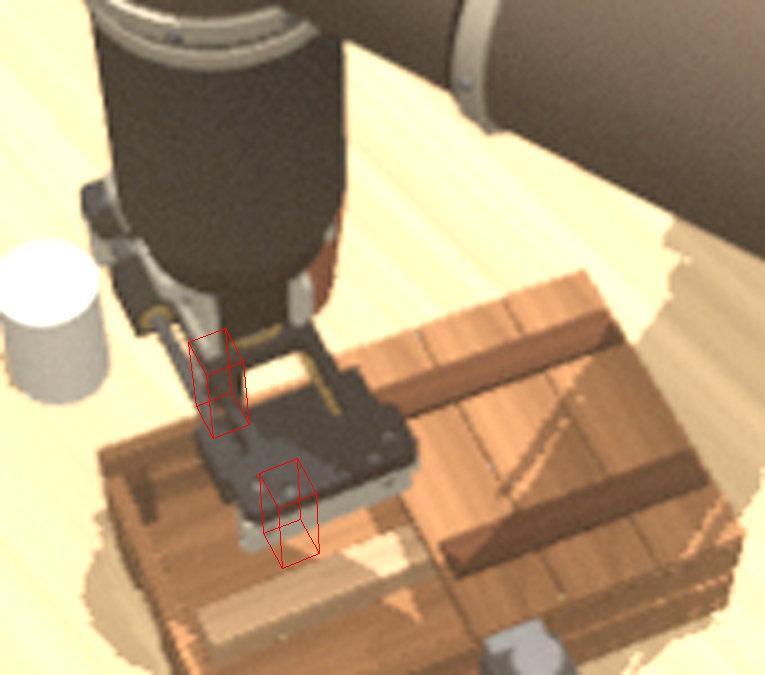

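View pics/a7_full.png

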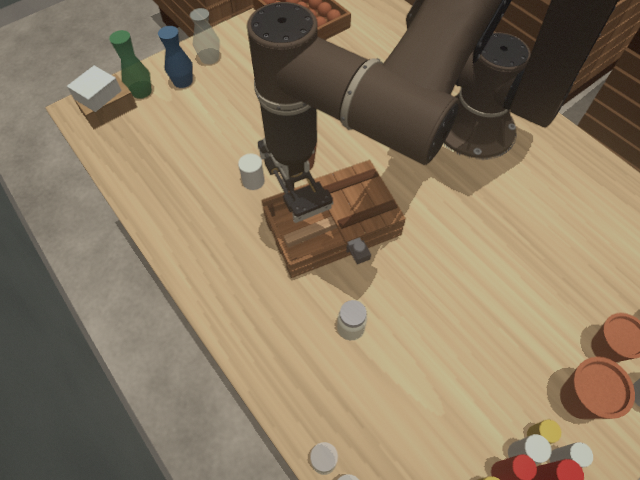

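```bash
python3 -c "
from h import *
s=arm.get_state();R=Ro.from_euler('xyz',s['ee_rot'])
P=[s['eef_pos']+R.apply([0,0,-z]) for z in (0,.05,.1,.2,.3,.4)]
print(proj('scene',P).round(1).tolist());print(proj('top',P).round(1).tolist())
im=optics.grab_frame('top')[:,:,::-1]; cv2.imwrite('pics/top8.png',im)
f=cv2.imread('pics/a7_full.png')[0:250,220:420]
cv2.imwrite('pics/z1.png',cv2.convertScaleAbs(cv2.resize(f,None,fx=2.4,fy=2.4,interpolation=2),alpha=1.8))
f=im[130:370,220:480]
cv2.imwrite('pics/z2.png',cv2.convertScaleAbs(cv2.resize(f,None,fx=2.5,fy=2.5,interpolation=2),alpha=1.8))
"
```

```text
[[296.0, 200.1], [294.9, 186.5], [293.7, 171.6], [291.0, 137.5], [287.8, 96.2], [283.8, 45.2]]
[[357.1, 202.7], [358.8, 196.9], [360.7, 190.3], [365.3, 174.1], [371.7, 151.7], [381.1, 119.2]]
```

View pics/z1.png

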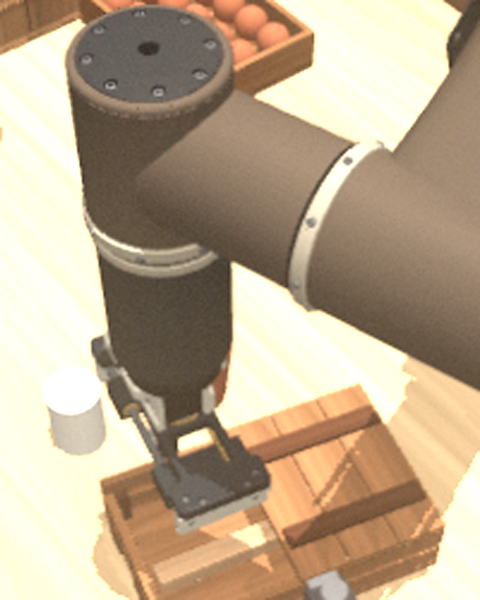

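View pics/z2.png

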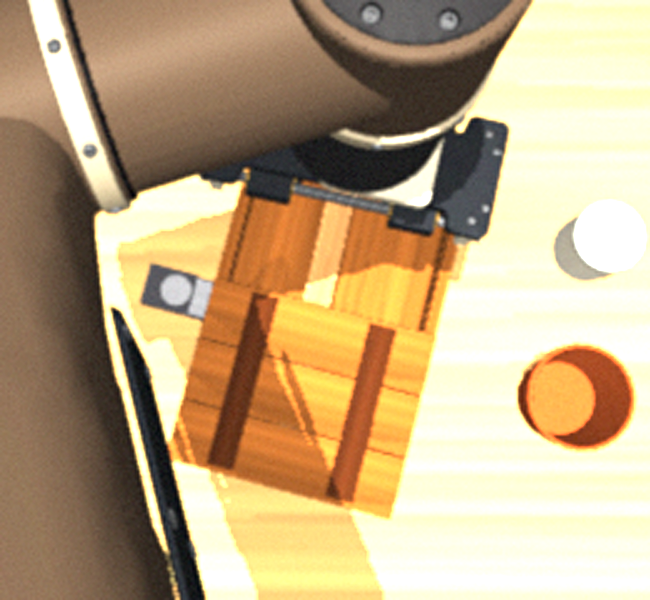

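```bash
python3 -c "
from h import *
s=arm.get_state();R=Ro.from_euler('xyz',s['ee_rot']); print(s['eef_pos'])
for y in (.0965,.065):
  for z in (-.044,-.06,-.07,-.08,-.1):
    P=[s['eef_pos']+R.apply([x,y,z]) for x in (-.039,.039)]
    print(y,z,proj('scene',P).round(1).tolist())
"
```

```text
[6.33214172e-01 4.09243536e-04 1.98857372e-01]
0.0965 -0.044 [[296.8, 232.2], [333.0, 217.4]]
0.0965 -0.06 [[296.5, 228.0], [333.2, 213.1]]
0.0965 -0.07 [[296.3, 225.3], [333.3, 210.3]]
0.0965 -0.08 [[296.0, 222.6], [333.4, 207.5]]
0.0965 -0.1 [[295.5, 217.0], [333.6, 201.7]]
0.065 -0.044 [[290.3, 219.7], [326.1, 205.3]]
0.065 -0.06 [[289.8, 215.3], [326.1, 200.9]]
0.065 -0.07 [[289.6, 212.6], [326.2, 198.1]]
0.065 -0.08 [[289.3, 209.8], [326.2, 195.2]]
0.065 -0.1 [[288.7, 204.0], [326.3, 189.2]]
```

Everything laterally agrees: wrist axis over the reported xy and yaw correct. The pin head has moved by (+1.2,+1.2) px in the top view, against (+1.0,+1.2) expected for home. Now I'll descend over the stake in guarded steps.

```bash
python3 -c "
from h import *
st(); rel(pose([.634,-.001,.10],167.1))"
```

```text
t 8.8 p [6.332e-01 4.000e-04 1.989e-01] rpy [-1.7998e+02  3.0000e-02  1.6724e+02] F [-0.8 -0.1  0.9] w 0.0597 q [ 0.31  0.31 -0.12  0.   -1.14 -2.1 ]
rel [-0.001  -0.0012  0.0989] [-0.02  0.03  0.14]
```

Call:
jog_arm(motion=[[[-0.001,-0.001,0.04,0,0,0,0.06],[-0.001,-0.001,0.08,0,0,0,0.06],[-0.001,-0.001,0.1,0,0,0,0.06],[-0.001,-0.001,0.115,0,0,0,0.06],[-0.001,-0.001,0.125,0,0,0,0.06],[-0.001,-0.001,0.13,0,0,0,0.06],[-0.001,-0.001,0.13,0,0,0,0.06]]])

```text
t: 9.5
eef_pos: [0.634, -0.0005, 0.0688]
ee_rot: [-3.141, 0.0, 2.92]
force: [-0.6, 0.0, 0.3]
width: 0.0599
```

```bash
python3 -c "
from ov import *
st(); shot('a9',240,120,170,150,4.5)"
```

```text
t 9.5 p [ 6.34e-01 -5.00e-04  6.88e-02] rpy [-1.7998e+02  3.0000e-02  1.6728e+02] F [-0.6  0.   0.3] w 0.0599 q [ 0.31  0.43 -0.27  0.   -0.87 -2.1 ]
```

View pics/a9.png

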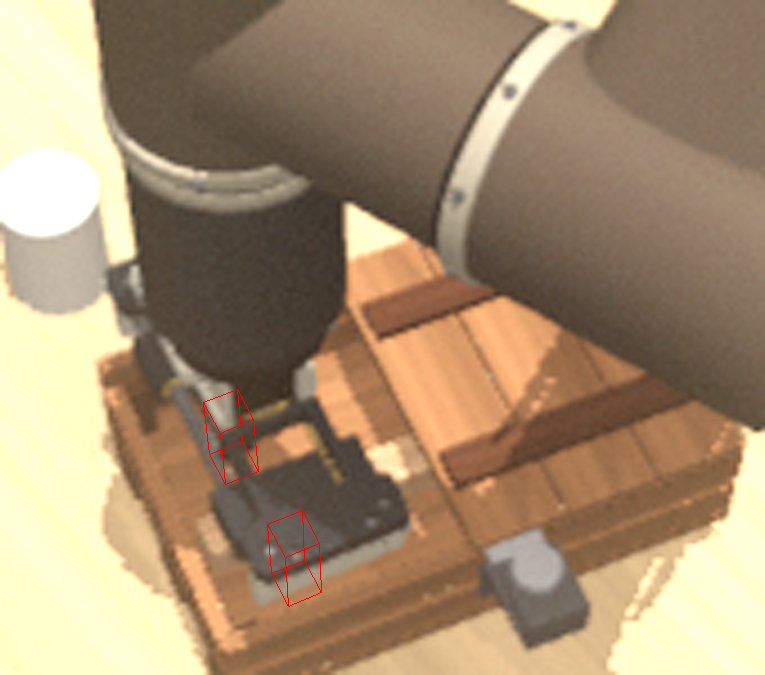

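The pin head now sits right on the bracket at about (537,565). Continuing down with force checks.

Call:
jog_arm(motion=[[[0,0,0.005,0,0,0,0.06],[0,0,0.01,0,0,0,0.06],[0,0,0.014,0,0,0,0.06],[0,0,0.014,0,0,0,0.06]]])

```text
t: 9.95
eef_pos: [0.6339, -0.0007, 0.0547]
ee_rot: [-3.141, 0.0, 2.919]
force: [-0.1, -0.8, 0.8]
width: 0.0602
```

Call:
jog_arm(motion=[[[0,0,0.003,0,0,0,0.06],[0,0,0.006,0,0,0,0.06]]])

```text
t: 10.15
eef_pos: [0.634, -0.0007, 0.0486]
ee_rot: [-3.141, 0.0, 2.919]
force: [-0.0, -0.2, 0.6]
width: 0.06
```

Call:
jog_arm(motion=[[[0,0,0.003,0,0,0,0.06],[0,0,0.005,0,0,0,0.06]]])

```text
t: 10.35
eef_pos: [0.6338, -0.0007, 0.0431]
ee_rot: [-3.141, 0.0, 2.919]
force: [-0.5, -0.4, 0.8]
width: 0.0603
```

Call:
jog_arm(motion=[[[0,0,0.002,0,0,0,0.06],[0,0,0.004,0,0,0,0.06]]])

```text
t: 10.55
eef_pos: [0.6338, -0.0008, 0.0389]
ee_rot: [-3.141, 0.0, 2.919]
force: [-0.2, -0.3, 0.7]
width: 0.06
```

No floor contact at TCP 0.039, where the stated tips would be at 0.017, so the short-tip finding is confirmed. A little lower, then close.

Call:
jog_arm(motion=[[[0,0,0.003,0,0,0,0.06],[0,0,0.004,0,0,0,0.05],[0,0,0.004,0,0,0,0.04],[0,0,0.004,0,0,0,0.03],[0,0,0.004,0,0,0,0.015],[0,0,0.004,0,0,0,0.01],[0,0,0.004,0,0,0,0.01],[0,0,0.004,0,0,0,0.01]]], newtons=50)

```text
t: 11.35
eef_pos: [0.6339, -0.0008, 0.0351]
ee_rot: [-3.141, 0.0, 2.919]
force: [-0.7, 0.3, 0.9]
width: 0.0237
```

Call:
jog_arm(motion=[[[0,0,0,0,0,0,0.01],[0,0,0,0,0,0,0.01],[0,0,0,0,0,0,0.01]]])

```text
t: 11.65
eef_pos: [0.6339, -0.0008, 0.0351]
ee_rot: [-3.141, 0.0, 2.919]
force: [-0.3, 0.5, 0.3]
width: 0.0236
```

```bash
python3 -c "
from ov import *
st(); shot('a10',240,120,170,150,4.5)"
```

```text
t 11.65 p [ 0.6339 -0.0008  0.0351] rpy [-1.7997e+02  1.0000e-02  1.6726e+02] F [-0.3  0.5  0.3] w 0.0236 q [ 0.31  0.47 -0.3   0.   -0.8  -2.1 ]
```

View pics/a10_raw.png

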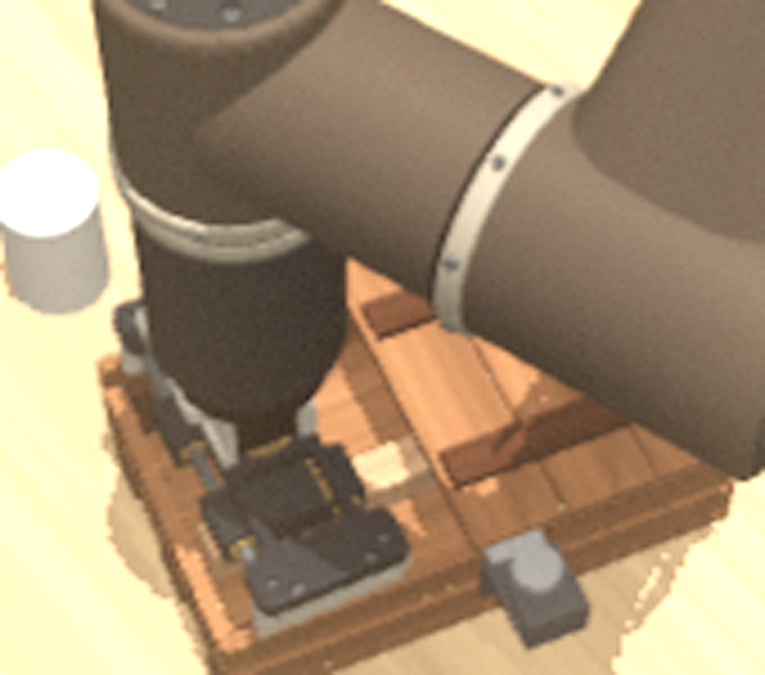

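Gripped at 23.6 mm, so the stake is held. Next: tilt about its point.

```bash
cat > tilt.py <<'E'
from h import *
s=arm.get_state(); p=s['eef_pos']; yaw=np.degrees(s['ee_rot'][2]); sr=np.radians(yaw-180); u=np.array([np.cos(sr),np.sin(sr),0]); z=np.array([0,0,1.])
T=p-.218*u+.007*z; print('tail',T)
for th,dz in ((2,0),(4,0),(6,-.001),(8,-.002),(10,-.003),(12,-.004)):
    a=np.radians(th); A=u*np.cos(a)+z*np.sin(a); N=-u*np.sin(a)+z*np.cos(a)
    rel(pose(T+dz*z+.218*A-.007*N,yaw,th))
E
python3 tilt.py
```

```text
tail [0.42122626 0.04734607 0.04206481]
rel [-0.0001 -0.     -0.0076] [-0.03 -1.99  0.  ]
rel [ 0.     -0.     -0.0152] [-0.03 -3.99  0.  ]
rel [ 0.0005 -0.     -0.0218] [-0.03 -5.99  0.  ]
rel [ 0.0011 -0.     -0.0284] [-0.03 -7.99  0.  ]
rel [ 0.0021 -0.     -0.035 ] [-0.03 -9.99  0.  ]
rel [ 0.0033 -0.     -0.0415] [ -0.03 -11.99   0.  ]
```

Call:
jog_arm(motion=[[[0,0,-0.0076,0,-2,0,0.01],[0,0,-0.0152,0,-4,0,0.01],[0.0005,0,-0.0218,0,-6,0,0.01],[0.001,0,-0.0284,0,-8,0,0.01],[0.002,0,-0.035,0,-10,0,0.01],[0.003,0,-0.0415,0,-12,0,0.01],[0.003,0,-0.0415,0,-12,0,0.01]]])

```text
t: 12.4
eef_pos: [0.6299, -0.0001, 0.077]
ee_rot: [-3.141, 0.21, 2.92]
force: [0.4, -0.6, -1.2]
width: 0.0236
```

```bash
python3 -c "
from ov import *
st(); shot('a11',240,120,170,150,4.5)
im=optics.grab_frame('top')[150:330,270:420,::-1]; cv2.imwrite('pics/t11.png',cv2.convertScaleAbs(cv2.resize(im,None,fx=3.3,fy=3.3,interpolation=2),alpha=1.6))"
```

```text
t 12.4 p [ 6.299e-01 -1.000e-04  7.700e-02] rpy [-179.97   12.04  167.3 ] F [ 0.4 -0.6 -1.2] w 0.0236 q [ 0.38  0.31 -0.55  0.23 -0.55 -2.35]
```

View pics/a11_raw.png

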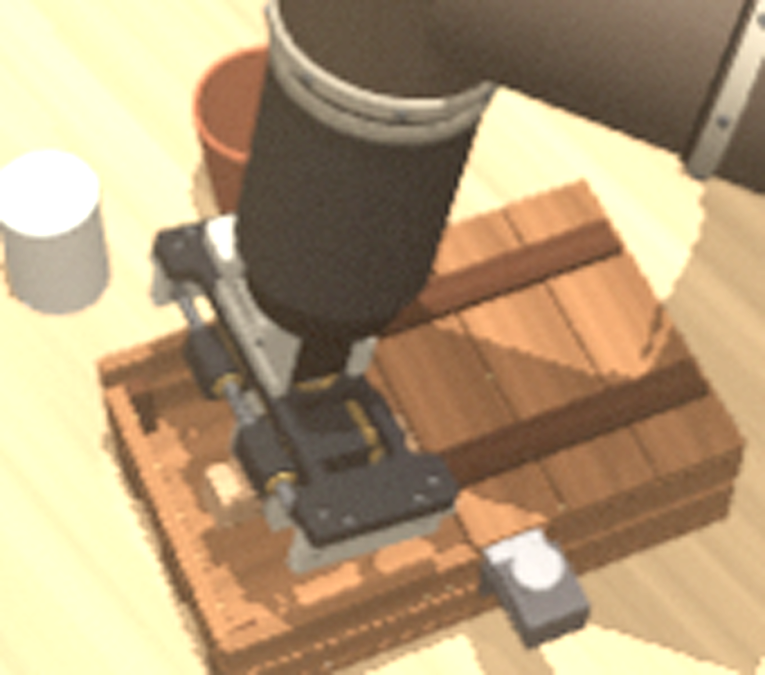

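View pics/t11.png

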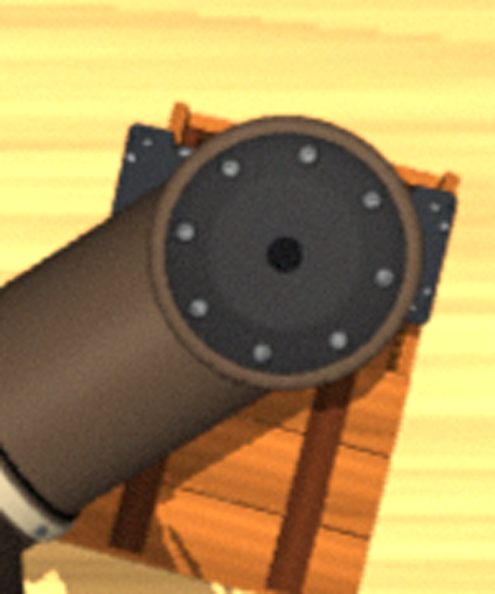

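The scene view shows the light stake head at (225,485) in the crop. I'll check that it followed the tilt.

```bash
cat > chk.py <<'E'
from h import *
s=arm.get_state();R=Ro.from_euler('xyz',s['ee_rot']);p=s['eef_pos']
# stake in tool frame: head at tool x=-.032, tail +.218, z center -.007
def S(a,y,h): return p+R.apply([-a,y,-.007-h])   # a along to head
f=1 and lambda P,n='scene': proj(n,P).round(1).tolist()
print('head face corners',f([S(.032,y,h) for y,h in ((.012,.012),(-.012,.012),(-.012,-.012),(.012,-.012))]))
print('top at fingers',f([S(.0095,.012,.012),S(.0095,-.012,.012)]))
print('head z',S(.032,0,0)[2],'tail',S(-.218,0,0))
E
python3 chk.py; python3 -c "
import cv2
im=cv2.imread('pics/a11_full.png')[200:260,265:325]
cv2.imwrite('pics/hd.png',cv2.convertScaleAbs(cv2.resize(im,None,fx=9,fy=9,interpolation=0),alpha=1.8))"
```

```text
File "chk.py", line 5
    f=1 and lambda P,n='scene': proj(n,P).round(1).tolist()
            ^^^^^^
SyntaxError: invalid syntax
```

View pics/hd.png

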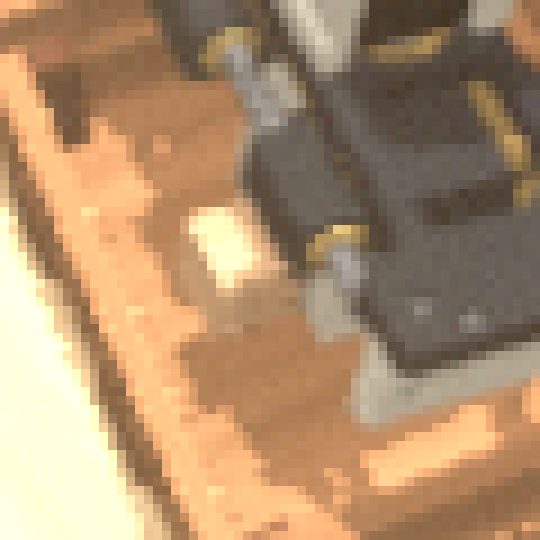

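```bash
sed -i "s/f=1 and lambda/f=lambda/" chk.py; python3 chk.py
```

```text
head face corners [[289.8, 231.6], [285.5, 223.4], [284.2, 229.4], [288.4, 237.5]]
top at fingers [[298.7, 229.0], [294.4, 220.9]]
head z 0.09011999731398423 tail [0.42133075 0.04727122 0.03826857]
```

The observed head corners, (286,224) and (291,233), match the predicted (285.5,223.4) and (289.8,231.6), so the tilt followed. Drawing out along its axis (tool −x).

Call:
jog_arm(motion=[[[-0.008,0,0,0,0,0,0.01],[-0.018,0,0,0,0,0,0.01],[-0.03,0,0,0,0,0,0.01],[-0.042,0,0,0,0,0,0.01],[-0.052,0,0,0,0,0,0.01],[-0.06,0,0,0,0,0,0.01],[-0.06,0,0,0,0,0,0.01]]])

```text
t: 13.2
eef_pos: [0.6893, -0.0132, 0.089]
ee_rot: [-3.141, 0.209, 2.919]
force: [0.5, 0.4, -1.1]
width: 0.0235
```

```bash
python3 chk.py;python3 -c "
from ov import *
st(); shot('a12',220,120,170,150,4.5)"
```

```text
head face corners [[264.6, 238.9], [260.6, 230.4], [259.6, 236.5], [263.6, 244.8]]
top at fingers [[274.0, 236.2], [269.9, 227.9]]
head z 0.10250911575509089 tail [0.47993507 0.03418391 0.05057605]
t 13.2 p [ 0.6893 -0.0132  0.089 ] rpy [-179.98   11.99  167.25] F [ 0.5  0.4 -1.1] w 0.0235 q [ 0.32  0.38 -0.38  0.18 -0.63 -2.25]
```

View pics/a12_raw.png

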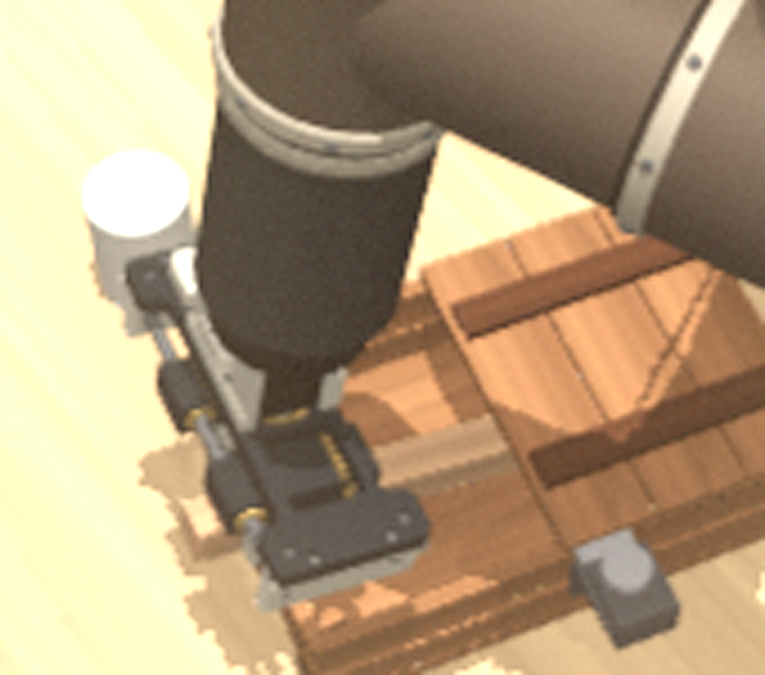

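Head is over the far wall at (205,520) with forces quiet. Continuing.

Call:
jog_arm(motion=[[[-0.01,0,0,0,0,0,0.01],[-0.022,0,0,0,0,0,0.01],[-0.036,0,0,0,0,0,0.01],[-0.05,0,0,0,0,0,0.01],[-0.064,0,0,0,0,0,0.01],[-0.076,0,0,0,0,0,0.01],[-0.085,0,0,0,0,0,0.01],[-0.085,0,0,0,0,0,0.01]]])

```text
t: 14.05
eef_pos: [0.7705, -0.0318, 0.1064]
ee_rot: [-3.141, 0.209, 2.919]
force: [-0.1, -0.2, -1.3]
width: 0.0235
```

```bash
python3 chk.py;python3 -c "
from ov import *
st(); shot('a13',200,120,170,150,4.5)"
```

```text
head face corners [[227.9, 249.5], [224.1, 240.6], [223.8, 246.6], [227.5, 255.4]]
top at fingers [[237.8, 246.6], [233.9, 237.9]]
head z 0.11991939977280294 tail [0.56110729 0.01567508 0.0680279 ]
t 14.05 p [ 0.7705 -0.0318  0.1064] rpy [-179.97   11.98  167.24] F [-0.1 -0.2 -1.3] w 0.0235 q [ 0.26  0.48 -0.16  0.14 -0.75 -2.14]
```

View pics/a13_raw.png

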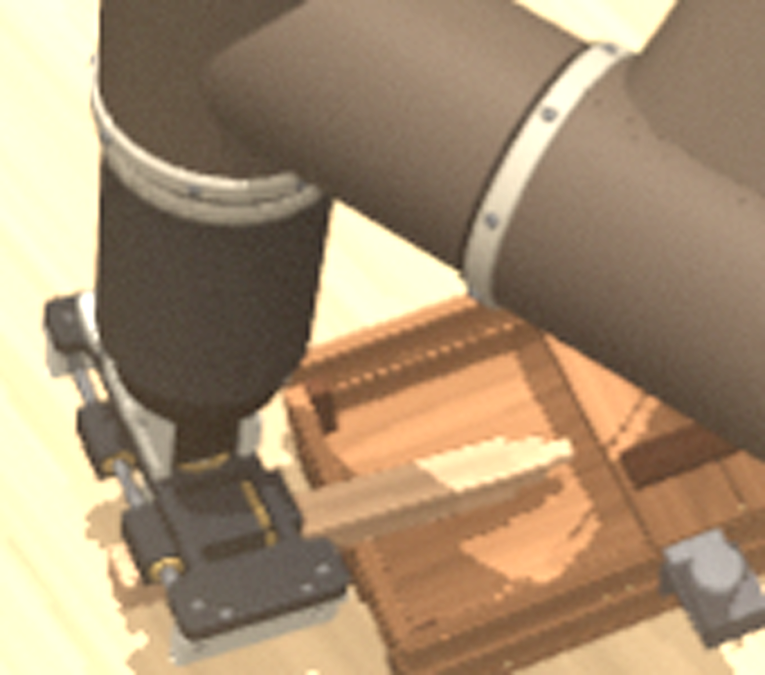

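The stake's point at (572,450) is clear of the cover edge. A few mm more outward, then straight up.

Call:
jog_arm(motion=[[[-0.006,0,0,0,0,0,0.01],[-0.012,0,-0.003,0,0,0,0.01],[-0.016,0,-0.015,0,0,0,0.01],[-0.02,0,-0.035,0,0,0,0.01],[-0.024,0,-0.055,0,0,0,0.01],[-0.029,0,-0.078,0,0,0,0.01],[-0.033,0,-0.1,0,0,0,0.01],[-0.037,0,-0.12,0,0,0,0.01]]])

```text
t: 14.9
eef_pos: [0.7809, -0.0341, 0.234]
ee_rot: [3.141, 0.21, 2.919]
force: [0.2, 0.1, -1.0]
width: 0.0236
```

```bash
python3 chk.py;python3 -c "
from ov import *
st(); shot('a14',180,60,210,190,3.5)"
```

```text
head face corners [[211.9, 220.4], [207.8, 210.9], [207.7, 218.2], [211.7, 227.6]]
top at fingers [[223.1, 217.5], [218.9, 208.1]]
head z 0.24747887630507817 tail [0.57153064 0.01335837 0.19537024]
t 14.9 p [ 0.7809 -0.0341  0.234 ] rpy [179.99  12.03 167.23] F [ 0.2  0.1 -1. ] w 0.0236 q [ 0.25  0.41  0.04  0.11 -1.02 -2.09]
```

View pics/a14_raw.png

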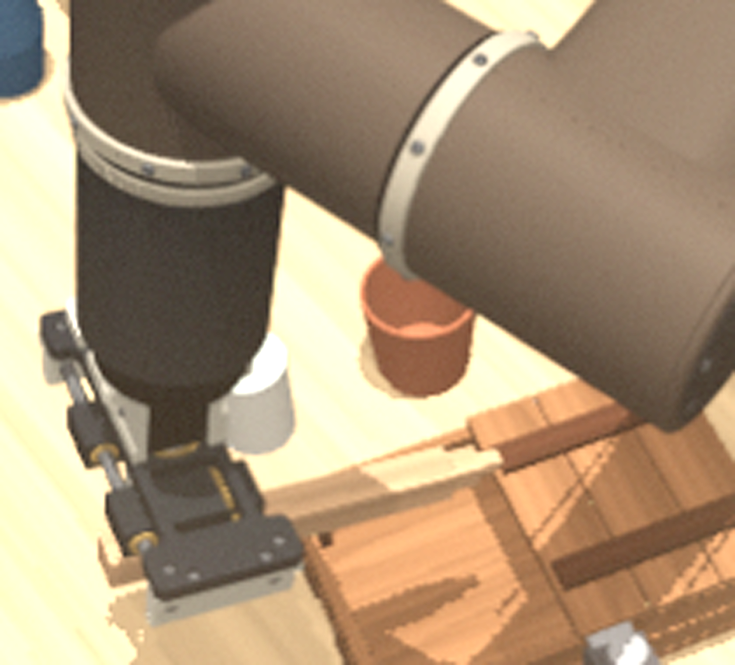

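The stake is in the air with its point at (500,460) in the crop. I'll raise it 30 mm more for margin and let it settle.

Call:
jog_arm(motion=[[[-0.003,0,-0.015,0,0,0,0.01],[-0.006,0,-0.029,0,0,0,0.01],[-0.006,0,-0.029,0,0,0,0.01],[-0.006,0,-0.029,0,0,0,0.01],[-0.006,0,-0.029,0,0,0,0.01],[-0.006,0,-0.029,0,0,0,0.01],[-0.006,0,-0.029,0,0,0,0.01],[-0.006,0,-0.029,0,0,0,0.01]]])

```text
t: 15.75
eef_pos: [0.7821, -0.0341, 0.2675]
ee_rot: [3.141, 0.214, 2.919]
force: [-0.1, -0.3, -0.4]
width: 0.0237
```

```bash
python3 chk.py;python3 -c "
from ov import *
st(); shot('a15',180,40,210,210,2.9)
s=arm.get_state();R=Ro.from_euler('xyz',s['ee_rot'])
T=s['eef_pos']+R.apply([.218,0,-.007]); print('tail px',proj('scene',[T]),proj('top',[T]))
im=optics.grab_frame('top')[:,:,::-1]; cv2.imwrite('pics/t15.png',im)
print(np.abs(s['qd']).max())"
```

```text
head face corners [[207.9, 211.3], [203.8, 201.6], [203.8, 209.3], [207.8, 218.9]]
top at fingers [[219.5, 208.4], [215.3, 198.8]]
head z 0.2811267002237092 tail [0.57285583 0.01322618 0.22793289]
t 15.75 p [ 0.7821 -0.0341  0.2675] rpy [179.95  12.29 167.26] F [-0.1 -0.3 -0.4] w 0.0237 q [ 0.25  0.39  0.09  0.11 -1.08 -2.09]
tail px [[322.06131627 181.52800565]] [[351.0440692  232.48229594]]
0.0027941466110449112
```

View pics/a15_full.png

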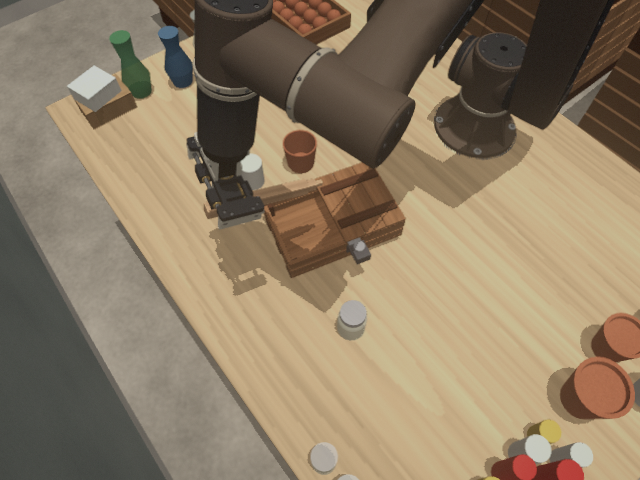

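View pics/t15.png

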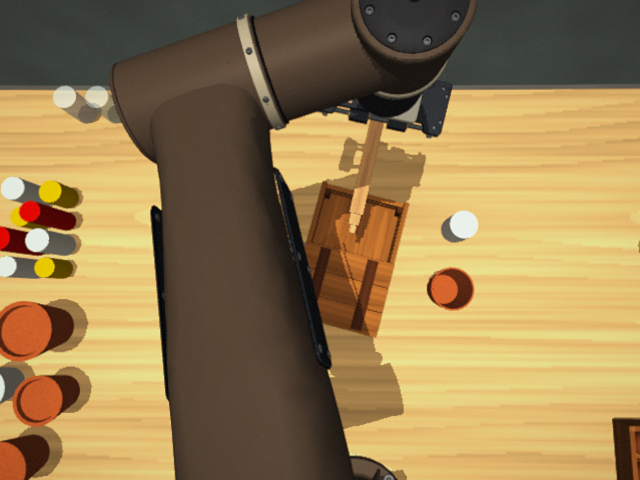

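The top view shows the stake's point at about (353,232); predicted is (351,232.5). Pot, candle and jar look unmoved. Now I'll triangulate the point and check the stationary objects and the pin.

```bash
python3 -c "
import cv2,numpy as np
a=cv2.imread('pics/a15_full.png')[165:215,265:345];b=cv2.imread('pics/t15.png')[195:245,320:400]
cv2.imwrite('pics/z15.png',cv2.convertScaleAbs(cv2.resize(np.vstack([a,b]),None,fx=5.8,fy=5.8,interpolation=2),alpha=1.6))"
```

```text
(no output)
```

View pics/z15.png

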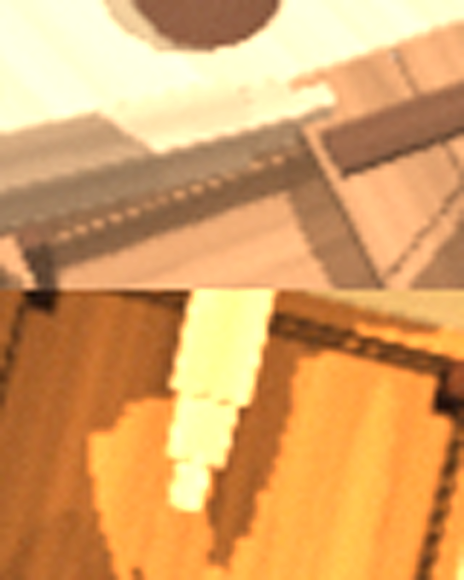

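Run:
```python
from h import *
a,b=cv2.imread('pics/scene0.png'),cv2.imread('pics/a15_full.png'); ta,tb=cv2.imread('pics/top0.png'),cv2.imread('pics/t15.png')
def sh(n,A,B,y,x,h,w):
    t=A[y:y+h,x:x+w]; r=cv2.matchTemplate(B[y-8:y+h+8,x-8:x+w+8],t,cv2.TM_CCOEFF_NORMED); _,v,_,l=cv2.minMaxLoc(r); print(n,round(v,3),l[0]-8,l[1]-8)
sh('jar',a,b,298,335,42,36); sh('candle',ta,tb,208,442,34,38); sh('pot',ta,tb,265,424,46,52)
sh('pin',a,b,235,353,12,14)
m=optics.camera_model
def und(n,p): return cv2.undistortPoints(np.array([[p]],float),m(n)['mtx'],m(n)['D']).reshape(2,1)
P=[np.c_[m(n)['R'],m(n)['t']] for n in('scene','top')]
X=cv2.triangulatePoints(*P,und('scene',(322.4,181.7)),und('top',(352.2,232.9))); print('tail',(X[:3]/X[3]).ravel())
st()
```

```text
jar 0.991 0 0
candle 0.995 0 0
pot 0.995 0 0
pin 0.816 0 5
tail [0.57192248 0.01169544 0.22529958]
t 15.85 p [ 0.7822 -0.0341  0.2678] rpy [179.94  12.31 167.25] F [-0.3 -0.6 -0.7] w 0.0238 q [ 0.25  0.39  0.09  0.11 -1.08 -2.09]
```

Pin head is down 5 px (4.8 expected for fully home), the pot, candle and jar show zero shift, and the stake's point is at z≈0.225 m. Handing in.

```bash
python3 -c "
from station import arm
print(arm.job_done())"
```

```text
the job is handed in; nothing more can be done
None
```

The pin is pushed home and the stake is out of the crate, held still in the air. I handed the job in at about t = 15.9 s.

**What I did**
1. I pushed the pin down with closed fingers until it stopped, at about 23 N.
2. I gripped the stake near its head and tilted it 12° about its point.
3. I drew it out along its axis, about 15 cm at that tilt, until the point was past the cover's edge, then lifted it clear.

**Last checks**
- **Pin:** its head moved down 5 px in the scene view; fully home should be 4.8 px.
- **Stake:** the point, its lowest end, triangulates to z ≈ 0.225 m (0.228 m from the arm's reading). That is about 12 cm above the cover. It is held at 23.7 mm opening, and the joints were practically still.
- **Pot, candle, jar:** no shift in the images.

**What disagreed**
- **Finger length:** the fingertips reach only about 1 mm ahead of the reported TCP, not 22 mm. My first push therefore only touched the pin without moving it. I lifted off, checked the pictures and pushed deeper.
- **Push force:** the measured force also had a sideways part, about 0.4 of the vertical, which I did not explain.

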